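Sort capped lens barrels into their trays

TASK

Sort the five capped lens barrels into the trays on the calibration bench: each goes into the tray of its cap's colour, standing upright, cap up, in a bay of its own, never two in one bay. Handle them as optics: set them down gently rather than dropping them and do not knock any over; leave the post mount and the teal wash bottle where they are.

Things in the scene. Friction and masses are not known exactly. Their poses are not given: they have to be found in the camera images.
- barrel_red_a: First of two like lens barrels with red caps: a plain upright steel cylinder, 26 mm in diameter and 66 mm tall in all, its upper 25 mm covered by a red cap of practically the same diameter (grip anywhere on its side). Loose, stands on its flat foot, about 90 g. Origin: centre of its underside; z up its axis.
- barrel_red_b: Second of two like lens barrels with red caps: a plain upright steel cylinder, 26 mm in diameter and 66 mm tall in all, its upper 25 mm covered by a red cap of practically the same diameter (grip anywhere on its side). Loose, stands on its flat foot, about 90 g. Origin: centre of its underside; z up its axis.
- barrel_blue_a: First of two like short lens barrels with blue caps: a plain upright steel cylinder, 34 mm in diameter and 46 mm tall in all, its upper 17 mm covered by a blue cap of practically the same diameter (grip anywhere on its side). Loose, stands on its flat foot, about 100 g. Origin: centre of its underside; z up its axis.
- barrel_blue_b: Second of two like short lens barrels with blue caps: a plain upright steel cylinder, 34 mm in diameter and 46 mm tall in all, its upper 17 mm covered by a blue cap of practically the same diameter (grip anywhere on its side). Loose, stands on its flat foot, about 100 g. Origin: centre of its underside; z up its axis.
- barrel_yellow: The only lens barrel with a yellow cap: a plain upright steel cylinder, 30 mm in diameter and 56 mm tall in all, its upper 21 mm covered by a yellow cap of practically the same diameter (grip anywhere on its side). Loose, stands on its flat foot, about 95 g. Origin: centre of its underside; z up its axis.
- tray_red: Low red plastic tray, fixed to the bench, open on top: 62 mm along its x, 120 mm along its y, 12 mm high in all. Walls 4 mm, floor 4 mm thick. A 4 mm rim-high wall divides it into two square bays, 54 mm by 54 mm inside, centred at y = +29 mm and y = -29 mm of its frame (x = 0). Origin: centre of its underside; z up.
- tray_blue: Low blue plastic tray, fixed to the bench, open on top: 62 mm along its x, 120 mm along its y, 12 mm high in all. Walls 4 mm, floor 4 mm thick. A 4 mm rim-high wall divides it into two square bays, 54 mm by 54 mm inside, centred at y = +29 mm and y = -29 mm of its frame (x = 0). Origin: centre of its underside; z up.
- tray_yellow: Low yellow plastic tray, fixed to the bench, open on top: 62 mm along its x, 120 mm along its y, 12 mm high in all. Walls 4 mm, floor 4 mm thick. A 4 mm rim-high wall divides it into two square bays, 54 mm by 54 mm inside, centred at y = +29 mm and y = -29 mm of its frame (x = 0). Origin: centre of its underside; z up. Either bay will do.
- post_mount: Bystander, to be left alone: loose black optics mount, a 60 mm square base 12 mm thick with a 16 mm post and a 44 mm square lens holder with a brass ring, 121 mm tall. Origin: centre of its underside.
- wash_bottle: Bystander, to be left alone: loose teal jar with a white cap, 60 mm in diameter, 115 mm tall. Origin: centre of its underside.
Mind the look-alikes: they are no part of the job. Leave any orange or white look-alike of the barrel_yellow alone.

How it is judged:
By the outcome, as a careful person would: the job done as asked, in the order asked, and still so for the second after the job is handed in, with the robot touching nothing.
It also fails if it takes over 120 s, if anything falls off the work surface, if the arm or the gripper's body presses on something with over 40 N, if the wrist force passes 120 N, or if a joint passes its speed limit or range.

ROBOT

A 6-joint arm with a two-finger parallel gripper is mounted at the origin on the work surface. World frame = base frame: x ahead of the robot, y to its left, z up, the work surface at z = 0. Lengths are in m, angles in rad, forces in N, time in s.
With the tool pointing down it reaches from about 0.35 to 0.725 m from the base axis. Payload 6 kg.
Tool frame: the origin (TCP) lies midway between the tips of the shut fingers; the grasp point (between the pads) lies 19 mm behind it; z points along the fingers, y is the line along which they close (so a half turn about z gives the same grasp; the last joint's range is limited). The gripper opens to 85 mm and grips with 20 to 120 N. Pads are 22 mm wide; open, the fingers measure 114 mm over their backs; the gripper's body (76 mm by 85 mm) begins 54 mm behind the grasp point. The pads swing forward as they close: fully open they stand 13 mm farther back than shut.
Start: joints at [1.55, 0.04, 0.085, 0, -1.615, -0.334], TCP at [0.208, 0.563, 0.231] pointing down, gripper open.
Joint ranges: [-2.56, 2.56], [-1.29, 2.01], [-1.08, 1.49], [-3.29, 1.98], [-2.81, -0.18], [-2.99, 2.99]. Speed limits (rad/s): [2.57, 2.57, 3.01, 3.14, 3.14, 3.14].

INTERFACE

Orientations are given as a unit quaternion [w, x, y, z].
In Python, from cell import status, viewer, job gives the robot as it stands. The module is installed in compiled form; this text tells all that it offers.
- The arm moves only by the tool play_rows, never from a script. Its argument "commands" is a list that holds one entry, the list of rows, each a list of 4 numbers: the shift along the tool's x, y, z in cm, then the turn about the tool's z in rad. A call has 1 to 5 rows; each row shifts and turns the commanded pose from where the row before left it, along the tool's axes as they then stand; what a row does not reach is not made up. A row lasts 1/8 s, in which the tool goes at most 62.5 mm and 10.7 degrees, less where a joint would pass 70% of its speed; a pose out of reach is approached as far as the arm can. A call is refused whole if a number of a shift passes 6.25 or a number of a turn 0.188, either way. A call with a gripper value outside its range is refused whole. "grip" is the closure, from -1 (fully open) to 1 (shut), set as the call begins (left out, the last holds). The fingers move at their own pace and stop on an object; the grip force is fixed at half the most. Time passes only in rows, so rows that do not move let the fingers close. It gives the time, the measured TCP pose, the force, the opening and the grip force at its end, in the units of the state.
- status.get_obs(): the state, without advancing time (a new reading comes with each control period).
- viewer.grab_frame(name): name is "side" or "top"; returns a dict with "color" (420x560x3 uint8, red, green, blue), "intrinsics" (3x3 intrinsics, pixels), "R" (3x3) and "t" (3): a world point X has camera coordinates R X + t. Camera axes: x right, y down, z forward; pixel columns grow to the right and rows downward; lengths in m; the calibration is good to about 2 mm. A picture is of the moment at which its call begins. There is no depth.
- job.job_done(): hands the job in; it is judged then, once.
The state is a dict: "clock": time; "joint_positions": joint angles; "joint_velocities": joint speeds; "joint_efforts": joint torques, N m; "tcp_pos": TCP position; "eef_rot": TCP orientation; "wrist_force": force on the tool from outside, world axes, zero at the start; "moment": the same for the moment, N m; "finger_gap": finger opening in m; "gripper_force": force on a finger pad.
Only numpy, scipy, OpenCV 4.12 (cv2) and the standard library are available. Lean on these libraries where they do the work, as an engineer would, in place of code of your own. Each camera call takes 0.05 s, during which the arm holds its last target. There are 200 camera calls.

## Working session

There is one attempt and no reset: what is moved stays moved. The work goes in short steps, Python scripts to look and compute and a tool call to move; the robot and the scene stay as the last step left them, time stands still between calls to the robot, and variables do not carry over. Pictures are saved under pics/ and viewed, at most 14 in all, crops included, and the job is handed in when it is done.

Besides the shell and the picture viewer there is one more tool, called after "Emit:" by a JSON object that holds its "api" and its "payload", one argument or row to a line. play_rows: Moves the arm, as the interface text tells. Its arguments: {"type":"object","properties":{"commands":{"type":"array","items":{"type":"array","items":{"type":"array","items":{"type":"number"}}}},"grip":{"type":"number"}},"required":["commands"]}

```bash
mkdir -p pics; python3 - <<'E'
from cell import status,viewer
import cv2,numpy as np
for n in("top","side"):
    f=viewer.grab_frame(n); cv2.imwrite(f"pics/{n}0.png",cv2.resize(f["color"][:,:,::-1],(800,600),interpolation=cv2.INTER_CUBIC))
    np.savez(f"{n}0.npz",**f); print(n,f["intrinsics"].round(1).tolist(),f["R"].round(3).tolist(),f["t"].round(3).tolist())
o=status.get_obs(); print(o["clock"],o["tcp_pos"],o["eef_rot"],o["finger_gap"])
E
```

```text
top [[413.5, 0.0, 276.6], [0.0, 413.5, 205.8], [0.0, 0.0, 1.0]] [[0.01, -1.0, 0.018], [-0.998, -0.011, -0.07], [0.07, -0.018, -0.997]] [-0.021, 0.544, 1.235]
side [[522.1, 0.0, 281.8], [0.0, 522.1, 209.5], [0.0, 0.0, 1.0]] [[0.892, -0.453, -0.001], [-0.354, -0.696, -0.625], [0.282, 0.558, -0.781]] [-0.483, 0.196, 1.241]
0.1 [0.20824751 0.56237951 0.23035465] [ 8.13952093e-04  9.84308179e-01 -1.76456051e-01 -9.36277130e-05] 0.08533240535709676
```

View pics/top0.png

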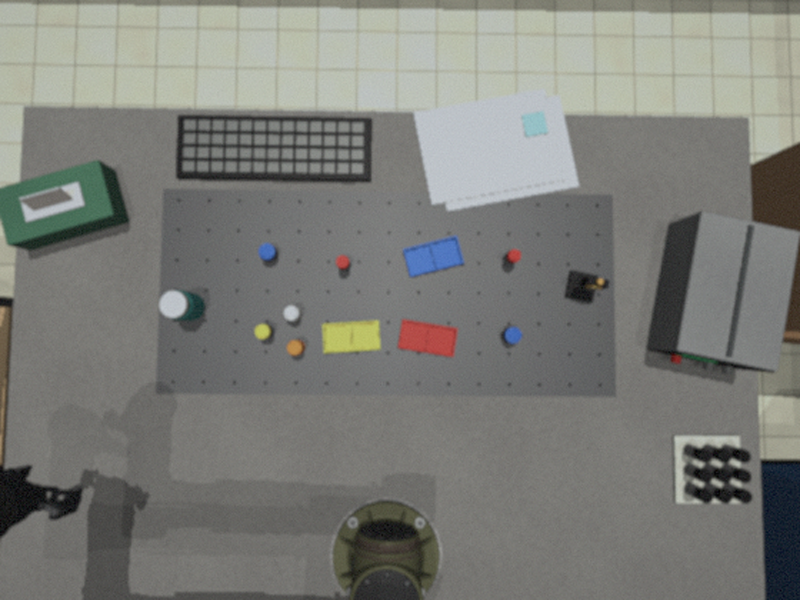

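View pics/side0.png

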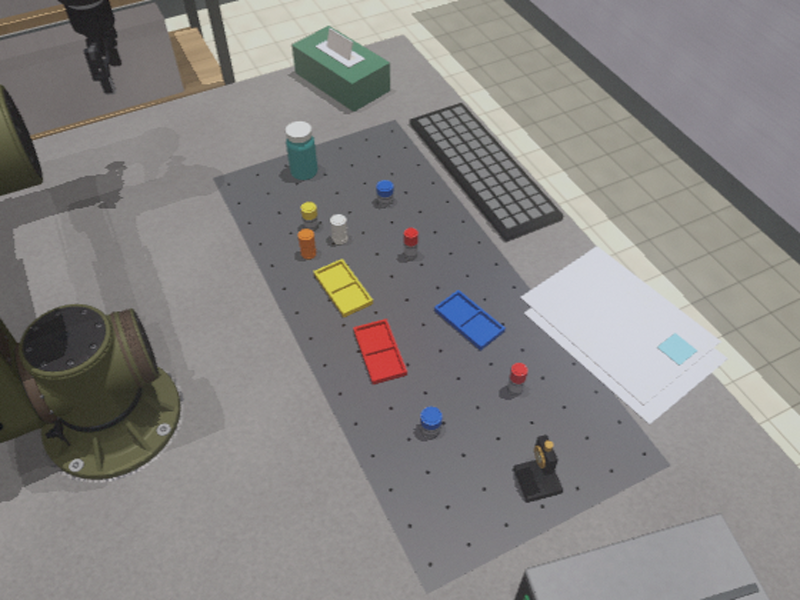

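The top view shows red caps at (343,262) and (514,256), blue at (268,252) and (512,335), and yellow at (263,332). There are two look-alikes: orange at (295,348), which is orange all over, and white at (291,313). The yellow tray is at (351,337), red at (427,338) and blue at (433,257). The barrel with the yellow cap over a steel foot, (263,332) top and (309,212) side, fits barrel_yellow. I'll confirm that in a crop, then fit cylinder and box models to the colour blobs in both views.

```bash
cat > fit.py <<'E'
import cv2,numpy as np
from scipy.optimize import least_squares
def load(tag): return {n:dict(np.load(f"{n}{tag}.npz")) for n in("top","side")}
def proj(f,P):
    c=P@f["R"].T+f["t"]; q=c@f["intrinsics"].T; return q[:,:2]/q[:,2:]
HUE={"red":((0,5),(174,180)),"blue":((100,125),),"yellow":((25,35),)}
def blobs(f,col):
    h=cv2.cvtColor(f["color"],cv2.COLOR_RGB2HSV); m=np.zeros(h.shape[:2],np.uint8)
    for a,b in HUE[col]: m|=cv2.inRange(h,(a,130,70),(b,255,255))
    n,l,s,c=cv2.connectedComponentsWithStats(m)
    return [(s[i,4],c[i],l==i) for i in range(1,n) if s[i,4]>25]
def sil(f,P):
    h=cv2.convexHull(proj(f,P).astype(np.float32)); M=cv2.moments(h)
    return np.array([M["m10"],M["m01"]])/M["m00"],h
A=np.linspace(0,2*np.pi,40,endpoint=False)
def cap(x,y,zt,r,hc): return np.array([[x+r*np.cos(a),y+r*np.sin(a),z] for z in(zt,zt-hc) for a in A])
def fitcap(fs,cs,r,hc):
    g=lambda p:np.concatenate([sil(fs[n],cap(*p,r,hc))[0]-cs[n] for n in fs])
    s=least_squares(g,[.5,0,.05],x_scale=.01); return s.x,s.fun
def box(x,y,th,z):
    c,s=np.cos(th),np.sin(th)
    return np.array([[x+c*a-s*b,y+s*a+c*b,h] for a in(-.031,.031) for b in(-.06,.06) for h in(z,z-.012)])
E
python3 - <<'E'
from fit import *
fs=load(0)
a=fs["top"]["color"][200:260,160:230,::-1];b=fs["side"]["color"][125:195,190:260,::-1]
cv2.imwrite("pics/crop0.png",np.hstack([cv2.resize(i,(400,400),interpolation=cv2.INTER_CUBIC) for i in(a,b)]))
for n in fs:
  for c in HUE: print(n,c,[(int(s),q.round(1).tolist()) for s,q,_ in blobs(fs[n],c)])
E
```

```text
top red [(62, [359.2, 178.9]), (57, [239.6, 183.3]), (738, [299.0, 236.4]), (32, [472.8, 250.7])]
top blue [(717, [303.0, 179.2]), (94, [186.7, 176.1]), (99, [358.3, 234.3])]
top yellow []
side red [(94, [287.3, 165.4]), (1042, [265.6, 245.7]), (123, [362.7, 260.6])]
side blue [(107, [269.1, 131.4]), (958, [328.3, 223.1]), (180, [301.6, 292.1])]
side yellow [(58, [215.5, 144.8]), (757, [239.7, 200.7])]
```

View pics/crop0.png

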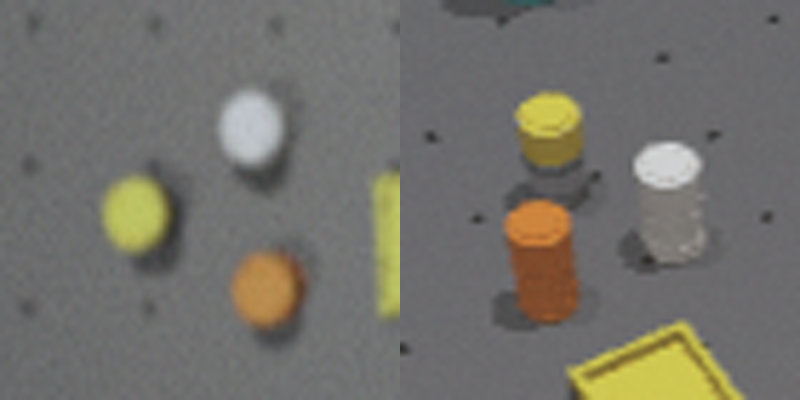

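The crop confirms it: the barrel at top (137,214) and side (549,130) has a yellow cap on a grey steel body. The orange (267,290) and white (251,128) ones are plain. Next I fit the poses.

```bash
sed -i 's/((25,35),)/((24,40),)/; s/(a,130,70)/(a,95,60)/' fit.py
cat > meas.py <<'E'
from fit import *
SPEC={"red":(.013,.025),"blue":(.017,.017),"yellow":(.015,.021)}
def measure(fs):
    out={}
    for c in HUE:
        B={n:blobs(fs[n],c) for n in fs}
        for t in B["top"]:
            if not 40<t[0]<300: continue
            best=None
            for s in B["side"]:
                if not 40<s[0]<400: continue
                p,f=fitcap(fs,{"top":t[1],"side":s[1]},*SPEC[c])
                if best is None or np.abs(f).max()<np.abs(best[1]).max(): best=(p,f)
            if best is not None: print(c,best[0].round(4).tolist(),"resid",best[1].round(2).tolist())
def trays(fs):
    for c in HUE:
        H={}
        for n in fs:
            m=max(blobs(fs[n],c),key=lambda b:b[0])[2].astype(np.uint8)
            H[n]=(m,)
        def g(p):
            r=[]
            for n in fs:
                e,h=sil(fs[n],box(*p)); m=cv2.findContours(H[n][0],0,cv2.CHAIN_APPROX_NONE)[0][0].astype(np.float32)
                d=[cv2.pointPolygonTest(h,tuple(map(float,q[0])),True)-.5 for q in m]
                r+=d
            return r
        b=min((least_squares(g,[.5,y,th,.012],x_scale=[.01,.01,.1,.01],loss="soft_l1",diff_step=1e-4) for th in(-.2,.2) for y in(-.15,0,.15)),key=lambda s:s.cost)
        print("tray",c,b.x.round(4).tolist(),"rms",np.sqrt(np.mean(b.fun**2)).round(2))
        x,y,th,_=b.x
        for s in(1,-1): print("   bay",(x-s*.029*np.sin(th)).round(4),(y+s*.029*np.cos(th)).round(4))
E
python3 - <<'E'
from meas import *
fs=load(0); measure(fs); trays(fs)
E
```

```text
red [0.6239, -0.2591, 0.0682] resid [-0.06, 0.12, 0.08, -0.04]
red [0.6063, 0.0954, 0.0693] resid [0.03, -0.07, -0.08, 0.03]
blue [0.6283, 0.2538, 0.0496] resid [0.06, -0.07, -0.07, -0.01]
blue [0.4603, -0.2596, 0.0472] resid [0.07, -0.13, -0.11, 0.02]
yellow [0.4623, 0.2542, 0.07] resid [-0.02, 0.1, 0.1, 0.01]
tray red [0.4524, -0.0847, 2.9903, 0.0154] rms 0.31
   bay 0.448 -0.1133
   bay 0.4568 -0.056
tray blue [0.6278, -0.0958, 0.26, 0.0154] rms 0.3
   bay 0.6203 -0.0678
   bay 0.6352 -0.1239
tray yellow [0.4537, 0.0778, 3.215, 0.0181] rms 0.56
   bay 0.4559 0.0489
   bay 0.4516 0.1067
```

```bash
python3 - <<'E'
from meas import *
fs=load(0)
f=fs["side"]; h=cv2.cvtColor(f["color"],cv2.COLOR_RGB2HSV)
print(h[138:156:2,216].tolist())
t=[b[1] for b in blobs(fs["top"],"yellow") if b[0]<300][0]; print(t)
for q in ([216.1,147.5],[216.1,148.5]): print(fitcap(fs,{"top":t,"side":q},.015,.021))
E
```

```text
[[90, 5, 109], [150, 5, 108], [28, 153, 208], [28, 155, 206], [28, 152, 207], [28, 159, 200], [23, 146, 131], [23, 153, 127], [150, 6, 89]]
[183.90425532 231.65957447]
(array([0.46306067, 0.25656607, 0.05752715]), array([ 0.05592746, -0.14371358, -0.11252156,  0.02845364]))
(array([0.46300978, 0.25761575, 0.05275827]), array([ 0.03015561, -0.11772246, -0.10347481,  0.00661933]))
```

Emit:
{"api": "play_rows", "payload": {
  "commands": [
    [[0,0,0,0.186],[0,0,0,0.186],[0,0,0,0.186],[0,0,0,0.186],[0,0,0,0.186]]
  ],
  "grip": -0.4
}}

```text
clock: 0.72
tcp_pos: [0.2083, 0.5625, 0.2306]
eef_rot: [0.001, 0.799, -0.602, 0.0]
wrist_force: [-0.3, -0.3, -0.2]
finger_gap: 0.0595
gripper_force: 0.0
```

Emit:
{"api": "play_rows", "payload": {
  "commands": [
    [[0,0,0,0.186],[0,0,0,0.1],[0,0,0,0]]
  ]
}}

```text
clock: 1.1
tcp_pos: [0.2084, 0.5625, 0.2308]
eef_rot: [0.0, 0.707, -0.707, 0.0]
wrist_force: [0.4, -0.6, -0.5]
finger_gap: 0.0595
gripper_force: 0.0
```

Emit:
{"api": "play_rows", "payload": {
  "commands": [
    [[3.8,-3.2,1,0],[3.8,-3.2,1,0],[3.8,-3.2,1,0],[3.8,-3.2,1,0],[3.8,-3.2,1,0]]
  ]
}}

```text
clock: 1.72
tcp_pos: [0.3691, 0.3712, 0.1809]
eef_rot: [0.0, 0.708, -0.706, -0.0]
wrist_force: [-0.4, -0.2, 1.0]
finger_gap: 0.0595
gripper_force: 0.0
```

Emit:
{"api": "play_rows", "payload": {
  "commands": [
    [[3.8,-3.2,1,0],[3.8,-3.2,1,0],[3.95,-3.1,1,0],[0,0,0,0],[0,0,0,0]]
  ]
}}

```text
clock: 2.35
tcp_pos: [0.4634, 0.2571, 0.1513]
eef_rot: [0.0, 0.707, -0.707, -0.0]
wrist_force: [-0.3, 0.4, -0.8]
finger_gap: 0.0597
gripper_force: 0.0
```

```bash
cat > snap.py <<'E'
import sys,cv2,numpy as np
from cell import viewer
def snap(tag):
    for n in("top","side"): np.savez(f"{n}{tag}.npz",**viewer.grab_frame(n))
    return {n:dict(np.load(f"{n}{tag}.npz")) for n in("top","side")}
E
python3 - <<'E'
from snap import *
f=snap(1); b=f["side"]["color"][90:210,150:310,::-1]
cv2.imwrite("pics/side1.png",cv2.resize(b,(800,600),interpolation=cv2.INTER_CUBIC))
E
```

```text
(no output)
```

View pics/side1.png

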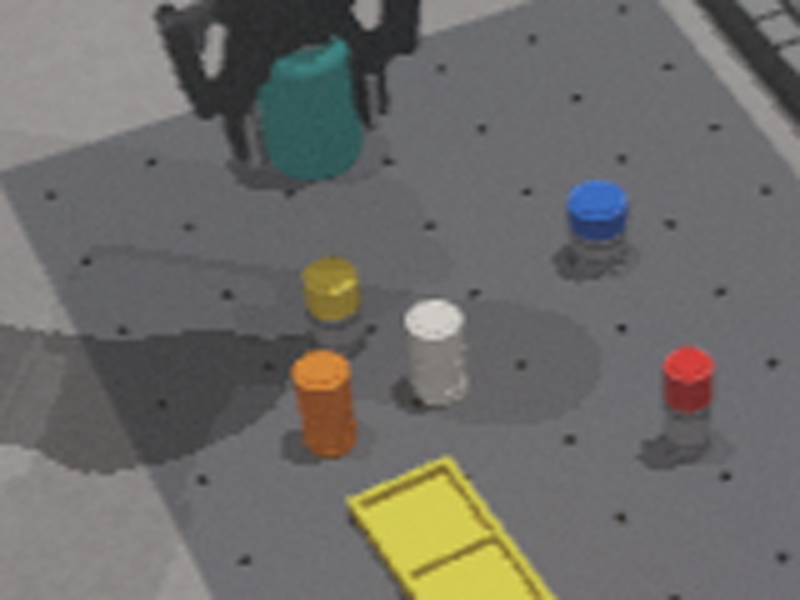

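The gripper hangs above the yellow barrel, with fingertips at (243,155) and (378,122) and the barrel at (332,300). It lines up, so I descend.

Emit:
{"api": "play_rows", "payload": {
  "commands": [
    [[0,0,5,0],[0,0,4,0],[0,0,2.5,0],[0,0,1.4,0],[0,0,0,0]]
  ]
}}

```text
clock: 3.08
tcp_pos: [0.4629, 0.2574, 0.022]
eef_rot: [0.001, 0.708, -0.707, 0.0]
wrist_force: [-0.3, -1.0, 0.1]
finger_gap: 0.06
gripper_force: 0.0
```

Emit:
{"api": "play_rows", "payload": {
  "commands": [
    [[0,0,0,0],[0,0,0,0],[0,0,0,0],[0,0,0,0]]
  ],
  "grip": 1
}}

```text
clock: 3.58
tcp_pos: [0.4642, 0.2578, 0.024]
eef_rot: [-0.001, 0.707, -0.707, 0.0]
wrist_force: [-1.6, 0.7, 5.1]
finger_gap: 0.0288
gripper_force: 59.2
```

Emit:
{"api": "play_rows", "payload": {
  "commands": [
    [[0,0,-2,0],[0,0,-4,0],[0,0,-4,0],[0,0,0,0],[0,0,0,0]]
  ]
}}

```text
clock: 4.2
tcp_pos: [0.4629, 0.2569, 0.1213]
eef_rot: [-0.001, -0.707, 0.707, 0.0]
wrist_force: [0.6, 0.6, -1.7]
finger_gap: 0.0288
gripper_force: 59.3
```

Emit:
{"api": "play_rows", "payload": {
  "commands": [
    [[3.2,0.1,0,0],[5.2,0.2,0,0],[5.2,0.2,0,0],[4.2,0.2,0,0],[3.0,0.1,0,0]]
  ]
}}

```text
clock: 4.82
tcp_pos: [0.4544, 0.0472, 0.1207]
eef_rot: [-0.001, -0.707, 0.707, 0.001]
wrist_force: [0.5, -0.2, -1.6]
finger_gap: 0.0284
gripper_force: 59.3
```

Emit:
{"api": "play_rows", "payload": {
  "commands": [
    [[0,0,0,0],[0,0,3,0],[0,0,3,0],[0,0,0,0]]
  ]
}}

```text
clock: 5.32
tcp_pos: [0.4534, 0.0489, 0.0591]
eef_rot: [0.003, 0.707, -0.707, -0.001]
wrist_force: [-0.8, 0.0, -0.2]
finger_gap: 0.0284
gripper_force: 59.3
```

Emit:
{"api": "play_rows", "payload": {
  "commands": [
    [[0,0,1.8,0],[0,0,1.0,0],[0,0,0.5,0],[0,0,0.1,0],[0,0,0,0]]
  ]
}}

```text
clock: 5.95
tcp_pos: [0.4557, 0.0492, 0.0287]
eef_rot: [0.0, -0.707, 0.707, -0.0]
wrist_force: [0.3, 1.2, -1.0]
finger_gap: 0.0288
gripper_force: 59.3
```

Emit:
{"api": "play_rows", "payload": {
  "commands": [
    [[0,0,0.1,0],[0,0,0,0]]
  ]
}}

```text
clock: 6.2
tcp_pos: [0.4558, 0.0492, 0.028]
eef_rot: [-0.0, 0.707, -0.707, 0.0]
wrist_force: [-1.0, 0.6, 2.0]
finger_gap: 0.0286
gripper_force: 59.5
```

Emit:
{"api": "play_rows", "payload": {
  "commands": [
    [[0,0,0.1,0],[0,0,0,0]]
  ]
}}

```text
clock: 6.45
tcp_pos: [0.4559, 0.0492, 0.0279]
eef_rot: [-0.0, 0.707, -0.707, 0.0]
wrist_force: [-5.8, -0.1, 8.2]
finger_gap: 0.0288
gripper_force: 60.2
```

Emit:
{"api": "play_rows", "payload": {
  "commands": [
    [[0,0,0,0],[0,0,0,0],[0,0,0,0],[0,0,-1,0],[0,0,-3,0]]
  ],
  "grip": -0.3
}}

```text
clock: 7.08
tcp_pos: [0.4545, 0.0487, 0.0658]
eef_rot: [-0.002, -0.707, 0.707, 0.001]
wrist_force: [0.1, 0.1, 0.1]
finger_gap: 0.0554
gripper_force: 0.0
```

Emit:
{"api": "play_rows", "payload": {
  "commands": [
    [[0,0,-5,0],[0,0,-4,0],[0,0,0,0]]
  ]
}}

```text
clock: 7.45
tcp_pos: [0.4572, 0.0496, 0.1609]
eef_rot: [-0.003, 0.707, -0.707, 0.002]
wrist_force: [0.7, 0.3, -0.5]
finger_gap: 0.0554
gripper_force: 0.0
```

```bash
python3 - <<'E'
from snap import *
f=snap(2); b=f["side"]["color"][120:360,150:470,::-1]
cv2.imwrite("pics/side2.png",cv2.resize(b,(800,600),interpolation=cv2.INTER_CUBIC))
E
```

```text
(no output)
```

View pics/side2.png

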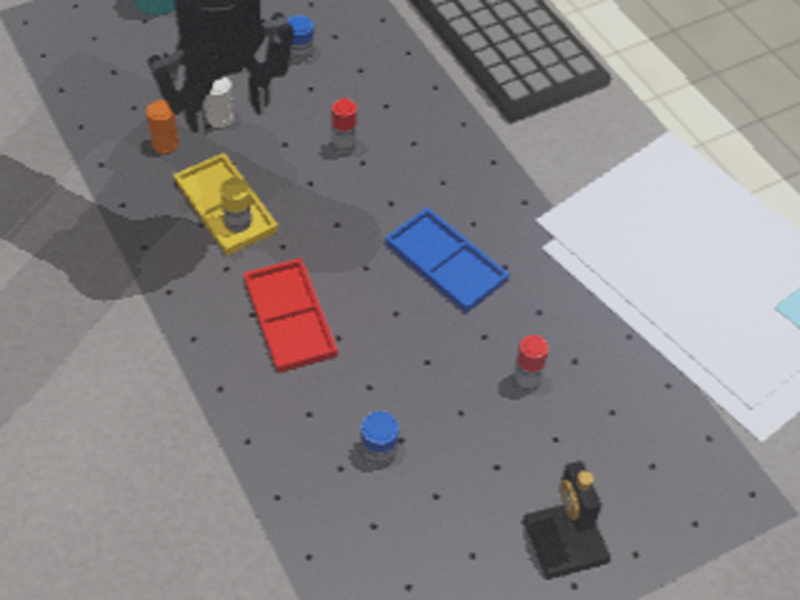

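Yellow stands upright in its bay at (236,205). Next is the red barrel at (.606,.095).

Emit:
{"api": "play_rows", "payload": {
  "commands": [
    [[-1.2,-4,0,0],[-1.7,-5.5,0,0],[-1.7,-5.5,0,0],[0,0,0,0],[0,0,0,0]]
  ],
  "grip": -0.4
}}

```text
clock: 8.18
tcp_pos: [0.6048, 0.0948, 0.1546]
eef_rot: [-0.002, -0.707, 0.707, 0.0]
wrist_force: [0.1, -0.5, 1.2]
finger_gap: 0.0597
gripper_force: 0.0
```

Emit:
{"api": "play_rows", "payload": {
  "commands": [
    [[0,0,5,0],[0,0,4,0],[0,0,2.5,0],[0,0,1.5,0],[0,0,0,0]]
  ]
}}

```text
clock: 8.8
tcp_pos: [0.6048, 0.0949, 0.0266]
eef_rot: [0.0, 0.707, -0.707, 0.0]
wrist_force: [0.9, 1.1, 0.6]
finger_gap: 0.0602
gripper_force: 0.0
```

Emit:
{"api": "play_rows", "payload": {
  "commands": [
    [[0,0,0,0],[0,0,0,0],[0,0,0,0],[0,0,0,0],[0,0,0,0]]
  ],
  "grip": 1
}}

```text
clock: 9.43
tcp_pos: [0.6063, 0.0953, 0.0281]
eef_rot: [-0.001, 0.707, -0.707, 0.001]
wrist_force: [-0.7, -0.1, 5.7]
finger_gap: 0.0246
gripper_force: 58.5
```

Emit:
{"api": "play_rows", "payload": {
  "commands": [
    [[0,0,-2,0],[0,0,-4,0],[0,0,-4,0],[0,0,0,0],[2,1.5,0,0]]
  ]
}}

```text
clock: 10.05
tcp_pos: [0.5903, 0.0757, 0.1262]
eef_rot: [0.0, 0.707, -0.707, -0.0]
wrist_force: [0.0, 0.3, -1.8]
finger_gap: 0.0248
gripper_force: 59.1
```

Emit:
{"api": "play_rows", "payload": {
  "commands": [
    [[4.2,3.2,0,0],[4.5,3.4,0,0],[4.5,3.4,0,0],[3.7,2.8,0,0],[1.9,1.5,0,0]]
  ]
}}

```text
clock: 10.68
tcp_pos: [0.446, -0.1142, 0.1264]
eef_rot: [0.0, -0.707, 0.708, 0.0]
wrist_force: [0.4, 0.2, -0.5]
finger_gap: 0.0249
gripper_force: 59.2
```

Emit:
{"api": "play_rows", "payload": {
  "commands": [
    [[0,0,0,0],[0,0,3,0],[0,0,3,0],[0,0,0,0],[0,0,0,0]]
  ]
}}

```text
clock: 11.3
tcp_pos: [0.4483, -0.1126, 0.0676]
eef_rot: [-0.0, 0.707, -0.707, 0.001]
wrist_force: [-0.1, 0.3, -2.5]
finger_gap: 0.0244
gripper_force: 59.1
```

Emit:
{"api": "play_rows", "payload": {
  "commands": [
    [[0,0,1.8,0],[0,0,1.0,0],[0,0,0.5,0],[0,0,0.1,0],[0,0,0,0]]
  ]
}}

```text
clock: 11.92
tcp_pos: [0.4475, -0.1129, 0.0325]
eef_rot: [0.0, -0.707, 0.707, -0.0]
wrist_force: [0.6, 0.6, -0.7]
finger_gap: 0.0248
gripper_force: 59.4
```

Emit:
{"api": "play_rows", "payload": {
  "commands": [
    [[0,0,0.1,0],[0,0,0,0]]
  ]
}}

```text
clock: 12.18
tcp_pos: [0.4477, -0.113, 0.032]
eef_rot: [-0.0, 0.707, -0.707, 0.0]
wrist_force: [-1.0, 0.9, 2.5]
finger_gap: 0.0249
gripper_force: 59.7
```

Emit:
{"api": "play_rows", "payload": {
  "commands": [
    [[0,0,0.1,0],[0,0,0,0]]
  ]
}}

```text
clock: 12.42
tcp_pos: [0.4478, -0.113, 0.032]
eef_rot: [-0.0, 0.707, -0.707, 0.001]
wrist_force: [-4.8, 2.7, 9.1]
finger_gap: 0.0246
gripper_force: 60.3
```

Emit:
{"api": "play_rows", "payload": {
  "commands": [
    [[0,0,0,0],[0,0,0,0],[0,0,0,0],[0,0,-1,0],[0,0,-3,0]]
  ],
  "grip": -0.3
}}

```text
clock: 13.05
tcp_pos: [0.4464, -0.113, 0.0698]
eef_rot: [-0.001, -0.707, 0.707, 0.001]
wrist_force: [0.4, -0.6, 1.0]
finger_gap: 0.0554
gripper_force: 0.0
```

Emit:
{"api": "play_rows", "payload": {
  "commands": [
    [[0,0,-5,0],[0,0,-4,0],[0,0,0,0],[0,0,0,0]]
  ]
}}

```text
clock: 13.55
tcp_pos: [0.4472, -0.1128, 0.1601]
eef_rot: [0.0, -0.707, 0.707, 0.0]
wrist_force: [-0.2, -0.3, -0.7]
finger_gap: 0.0553
gripper_force: 0.0
```

Emit:
{"api": "play_rows", "payload": {
  "commands": [
    [[2.6,-3.2,0,0],[4,-4.8,0,0],[4,-4.8,0,0],[4,-4.9,0,0],[0,0,0,0]]
  ],
  "grip": -0.4
}}

```text
clock: 14.18
tcp_pos: [0.624, -0.2602, 0.1514]
eef_rot: [-0.004, -0.706, 0.708, 0.005]
wrist_force: [-0.2, 0.3, -2.3]
finger_gap: 0.0596
gripper_force: 0.0
```

Emit:
{"api": "play_rows", "payload": {
  "commands": [
    [[0,0,0,0],[0,0,3,0],[0,0,2,0],[0,0,0,0]]
  ]
}}

```text
clock: 14.68
tcp_pos: [0.6225, -0.2576, 0.1094]
eef_rot: [0.001, 0.707, -0.707, -0.001]
wrist_force: [-0.2, 0.1, 0.2]
finger_gap: 0.0598
gripper_force: 0.0
```

Adjust slightly (x +1 mm, y −1 mm) and go down 8 cm.

Emit:
{"api": "play_rows", "payload": {
  "commands": [
    [[0.1,-0.1,3,0],[0,0,3,0],[0,0,1.5,0],[0,0,0.5,0],[0,0,0,0]]
  ]
}}

```text
clock: 15.3
tcp_pos: [0.6253, -0.2596, 0.0316]
eef_rot: [-0.0, 0.707, -0.707, 0.001]
wrist_force: [0.5, 0.3, 1.0]
finger_gap: 0.0599
gripper_force: 0.0
```

Emit:
{"api": "play_rows", "payload": {
  "commands": [
    [[0,0,0,0],[0,0,0,0],[0,0,0,0],[0,0,0,0],[0,0,0,0]]
  ],
  "grip": 1
}}

```text
clock: 15.92
tcp_pos: [0.6253, -0.2596, 0.0315]
eef_rot: [-0.0, 0.707, -0.707, 0.001]
wrist_force: [-0.7, 1.3, 5.3]
finger_gap: 0.0246
gripper_force: 58.8
```

Emit:
{"api": "play_rows", "payload": {
  "commands": [
    [[0,0,-2,0],[0,0,-4,0],[0,0,-4,0],[0,0,0,0],[0,0,0,0]]
  ]
}}

```text
clock: 16.55
tcp_pos: [0.6246, -0.2591, 0.1302]
eef_rot: [0.0, -0.707, 0.707, 0.0]
wrist_force: [0.1, -0.0, -1.4]
finger_gap: 0.0249
gripper_force: 58.9
```

Emit:
{"api": "play_rows", "payload": {
  "commands": [
    [[-2,1.6,0,0],[-4.4,3.6,0,0],[-4.6,3.8,0,0],[-4.6,3.8,0,0],[-3,2.5,0,0]]
  ]
}}

```text
clock: 17.18
tcp_pos: [0.4697, -0.0721, 0.1291]
eef_rot: [0.001, 0.707, -0.707, -0.001]
wrist_force: [0.5, 0.6, 0.1]
finger_gap: 0.0246
gripper_force: 59.1
```

Emit:
{"api": "play_rows", "payload": {
  "commands": [
    [[-1.7,1.5,0,0],[0,0,0,0],[0,0,3,0],[0,0,3,0],[0,0,0,0]]
  ]
}}

```text
clock: 17.8
tcp_pos: [0.455, -0.0572, 0.0673]
eef_rot: [-0.003, -0.707, 0.707, 0.002]
wrist_force: [-0.1, -0.2, -1.1]
finger_gap: 0.0247
gripper_force: 59.1
```

Emit:
{"api": "play_rows", "payload": {
  "commands": [
    [[0,0,1.5,0],[0,0,1.0,0],[0,0,0.5,0],[0,0,0.1,0],[0,0,0,0]]
  ]
}}

```text
clock: 18.42
tcp_pos: [0.4571, -0.0564, 0.0397]
eef_rot: [-0.0, 0.707, -0.707, 0.0]
wrist_force: [0.6, 0.8, -0.6]
finger_gap: 0.0248
gripper_force: 59.1
```

Emit:
{"api": "play_rows", "payload": {
  "commands": [
    [[0,0,0.2,0],[0,0,0.1,0],[0,0,0,0]]
  ]
}}

```text
clock: 18.8
tcp_pos: [0.4568, -0.0564, 0.0363]
eef_rot: [0.0, 0.707, -0.707, 0.0]
wrist_force: [0.5, 0.2, -1.4]
finger_gap: 0.0246
gripper_force: 59.1
```

Emit:
{"api": "play_rows", "payload": {
  "commands": [
    [[0,0,0.1,0],[0,0,0,0]]
  ]
}}

```text
clock: 19.05
tcp_pos: [0.4569, -0.0565, 0.0354]
eef_rot: [0.0, -0.707, 0.707, -0.0]
wrist_force: [-0.5, 0.2, 0.9]
finger_gap: 0.0248
gripper_force: 59.2
```

Emit:
{"api": "play_rows", "payload": {
  "commands": [
    [[0,0,0.1,0],[0,0,0,0]]
  ]
}}

```text
clock: 19.3
tcp_pos: [0.457, -0.0565, 0.0354]
eef_rot: [-0.0, 0.707, -0.707, 0.0]
wrist_force: [-4.0, 1.1, 7.0]
finger_gap: 0.0247
gripper_force: 59.7
```

Emit:
{"api": "play_rows", "payload": {
  "commands": [
    [[0,0,0,0],[0,0,0,0],[0,0,0,0],[0,0,-1,0],[0,0,-3,0]]
  ],
  "grip": -0.3
}}

```text
clock: 19.92
tcp_pos: [0.4558, -0.0566, 0.0739]
eef_rot: [-0.001, -0.707, 0.707, 0.001]
wrist_force: [0.7, 0.0, 0.9]
finger_gap: 0.0557
gripper_force: 0.0
```

Emit:
{"api": "play_rows", "payload": {
  "commands": [
    [[0,0,-5,0],[0,0,-4,0],[0,0,0,0],[0,0,0,0]]
  ]
}}

```text
clock: 20.42
tcp_pos: [0.4567, -0.0563, 0.1641]
eef_rot: [0.0, -0.707, 0.707, 0.0]
wrist_force: [0.6, 0.1, -0.4]
finger_gap: 0.0554
gripper_force: 0.0
```

Emit:
{"api": "play_rows", "payload": {
  "commands": [
    [[4,-0.1,0,0],[5.5,-0.1,0,0],[5.8,-0.1,0,0],[5,-0.1,0,0],[0,0,0,0]]
  ],
  "grip": -0.55
}}

```text
clock: 21.05
tcp_pos: [0.4594, -0.262, 0.1621]
eef_rot: [-0.001, -0.705, 0.709, 0.002]
wrist_force: [-0.2, 0.4, 0.5]
finger_gap: 0.0663
gripper_force: 0.0
```

Emit:
{"api": "play_rows", "payload": {
  "commands": [
    [[0,0,0,0],[0,0,4,0],[0,0,4,0],[0,0,0,0],[0,0,0,0]]
  ]
}}

```text
clock: 21.68
tcp_pos: [0.4617, -0.2592, 0.0863]
eef_rot: [-0.0, 0.708, -0.707, 0.001]
wrist_force: [0.4, 2.2, 0.6]
finger_gap: 0.0662
gripper_force: 0.0
```

```bash
python3 - <<'E'
from snap import *
f=snap(3); b=f["side"]["color"][170:380,180:460,::-1]
cv2.imwrite("pics/side3.png",cv2.resize(b,(800,600),interpolation=cv2.INTER_CUBIC))
E
```

```text
(no output)
```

View pics/side3.png

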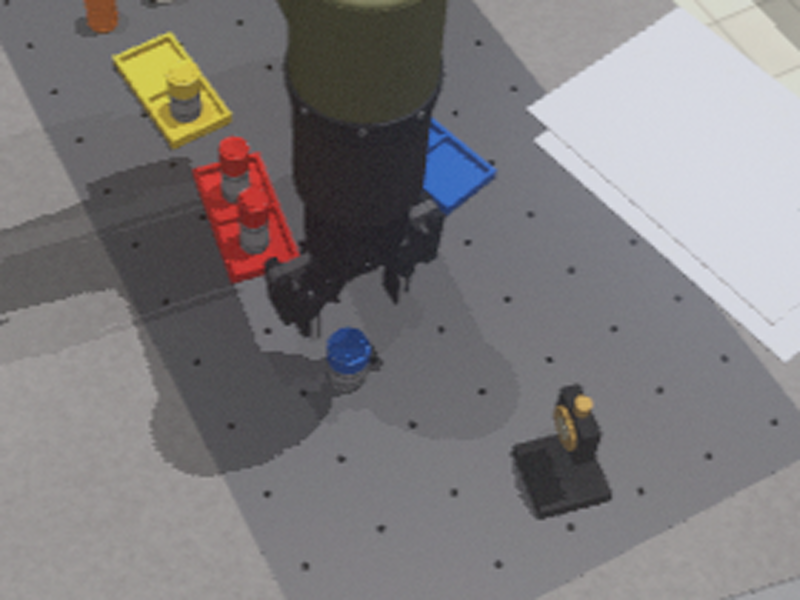

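Both reds stand upright in separate bays at (233,170) and (254,220). The fingertips at (315,335) and (398,300) straddle the blue barrel at (348,355). Descending.

Emit:
{"api": "play_rows", "payload": {
  "commands": [
    [[0,0,3,0],[0,0,2.5,0],[0,0,1.2,0],[0,0,0,0]]
  ]
}}

```text
clock: 22.28
tcp_pos: [0.461, -0.2595, 0.0177]
eef_rot: [0.0, 0.707, -0.707, 0.0]
wrist_force: [-1.2, -0.0, 0.9]
finger_gap: 0.0663
gripper_force: 0.0
```

Emit:
{"api": "play_rows", "payload": {
  "commands": [
    [[0,0,0,0],[0,0,0,0],[0,0,0,0],[0,0,0,0],[0,0,0,0]]
  ],
  "grip": 1
}}

```text
clock: 22.9
tcp_pos: [0.4618, -0.2598, 0.0189]
eef_rot: [-0.0, 0.707, -0.707, 0.001]
wrist_force: [-0.5, 1.0, 5.1]
finger_gap: 0.0323
gripper_force: 59.7
```

Emit:
{"api": "play_rows", "payload": {
  "commands": [
    [[0,0,-2,0],[0,0,-4,0],[0,0,-4,0],[0,0,0,0],[0,0,0,0]]
  ]
}}

```text
clock: 23.52
tcp_pos: [0.4605, -0.259, 0.1164]
eef_rot: [0.0, -0.707, 0.707, 0.001]
wrist_force: [0.2, 0.6, -1.7]
finger_gap: 0.0324
gripper_force: 59.6
```

Emit:
{"api": "play_rows", "payload": {
  "commands": [
    [[-1.5,-2,0,0],[-3.5,-4.5,0,0],[-3.7,-4.8,0,0],[-3.2,-4.1,0,0],[-1.6,-2.1,0,0]]
  ]
}}

```text
clock: 24.15
tcp_pos: [0.6373, -0.1215, 0.1147]
eef_rot: [0.001, 0.708, -0.706, -0.001]
wrist_force: [-0.4, -0.1, -1.7]
finger_gap: 0.0323
gripper_force: 59.8
```

Emit:
{"api": "play_rows", "payload": {
  "commands": [
    [[0,0,0,0],[0,0,3,0],[0,0,3,0],[0,0,0,0],[0,0,0,0]]
  ]
}}

```text
clock: 24.78
tcp_pos: [0.6362, -0.1248, 0.0585]
eef_rot: [-0.0, 0.707, -0.707, 0.001]
wrist_force: [0.2, 0.1, -0.4]
finger_gap: 0.0323
gripper_force: 59.8
```

Emit:
{"api": "play_rows", "payload": {
  "commands": [
    [[0,0,1.5,0],[0,0,1.0,0],[0,0,0.5,0],[0,0,0.1,0],[0,0,0,0]]
  ]
}}

```text
clock: 25.4
tcp_pos: [0.636, -0.1245, 0.0266]
eef_rot: [-0.0, 0.707, -0.707, 0.0]
wrist_force: [0.1, 0.5, -1.1]
finger_gap: 0.0322
gripper_force: 59.8
```

Emit:
{"api": "play_rows", "payload": {
  "commands": [
    [[0,0,0.2,0],[0,0,0.1,0],[0,0,0,0]]
  ]
}}

```text
clock: 25.78
tcp_pos: [0.6358, -0.1244, 0.0232]
eef_rot: [-0.0, -0.707, 0.707, 0.0]
wrist_force: [0.2, 0.6, -0.7]
finger_gap: 0.0326
gripper_force: 59.8
```

Emit:
{"api": "play_rows", "payload": {
  "commands": [
    [[0,0,0.1,0],[0,0,0,0]]
  ]
}}

```text
clock: 26.02
tcp_pos: [0.636, -0.1245, 0.023]
eef_rot: [-0.0, 0.707, -0.707, 0.0]
wrist_force: [-1.8, 0.7, 3.8]
finger_gap: 0.0323
gripper_force: 60.2
```

Emit:
{"api": "play_rows", "payload": {
  "commands": [
    [[0,0,0.05,0],[0,0,0,0]]
  ]
}}

```text
clock: 26.28
tcp_pos: [0.636, -0.1245, 0.023]
eef_rot: [-0.0, 0.707, -0.707, 0.0]
wrist_force: [-3.5, 1.5, 6.1]
finger_gap: 0.032
gripper_force: 60.3
```

Emit:
{"api": "play_rows", "payload": {
  "commands": [
    [[0,0,0,0],[0,0,0,0],[0,0,0,0],[0,0,-1,0],[0,0,-3,0]]
  ],
  "grip": -0.4
}}

```text
clock: 26.9
tcp_pos: [0.6347, -0.1244, 0.0608]
eef_rot: [-0.001, -0.707, 0.707, 0.001]
wrist_force: [-0.1, -0.3, -0.2]
finger_gap: 0.0596
gripper_force: 0.0
```

Emit:
{"api": "play_rows", "payload": {
  "commands": [
    [[0,0,-5,0],[0,0,-5,0],[0,0,0,0],[-3.8,0.1,0,0],[-5.5,0.1,0,0]]
  ]
}}

```text
clock: 27.52
tcp_pos: [0.6336, -0.0314, 0.1617]
eef_rot: [-0.0, -0.706, 0.708, 0.0]
wrist_force: [1.2, 0.7, -0.0]
finger_gap: 0.0601
gripper_force: 0.0
```

Emit:
{"api": "play_rows", "payload": {
  "commands": [
    [[-5.5,0.1,0,0],[-5.5,0.1,0,0],[-5.5,0.1,0,0],[-5.5,0.1,0,0],[-4.5,0.1,0,0]]
  ],
  "grip": -0.55
}}

```text
clock: 28.15
tcp_pos: [0.6284, 0.2357, 0.1616]
eef_rot: [0.0, 0.707, -0.707, -0.0]
wrist_force: [0.2, 0.0, -0.2]
finger_gap: 0.0662
gripper_force: 0.0
```

Emit:
{"api": "play_rows", "payload": {
  "commands": [
    [[-2,0.1,0,0],[0,0,0,0],[0,0,4,0],[0,0,3,0],[0,0,0,0]]
  ]
}}

```text
clock: 28.78
tcp_pos: [0.6267, 0.2514, 0.0889]
eef_rot: [-0.003, -0.707, 0.708, 0.001]
wrist_force: [0.2, 0.0, 0.0]
finger_gap: 0.066
gripper_force: 0.0
```

```bash
python3 - <<'E'
from snap import *
from cell import status
print(status.get_obs()["tcp_pos"])
f=snap(4); b=f["side"]["color"][60:300,160:480,::-1]
cv2.imwrite("pics/side4.png",cv2.resize(b,(800,600),interpolation=cv2.INTER_CUBIC))
E
```

```text
[0.62665428 0.25136789 0.08885869]
```

View pics/side4.png

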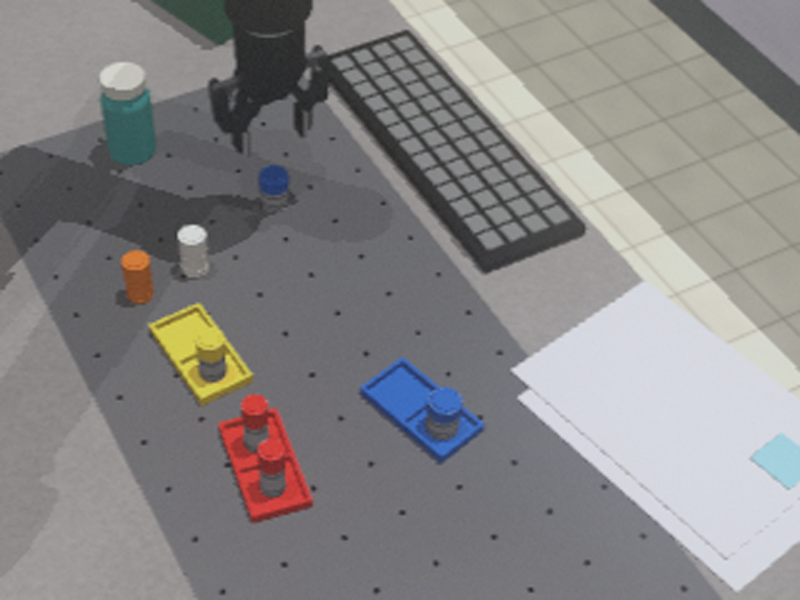

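The first blue barrel stands in its bay at (443,415). The gripper straddles the last one at (273,185), with fingertips at (240,150) and (308,133).

Emit:
{"api": "play_rows", "payload": {
  "commands": [
    [[-0.1,0,3,0],[0,0,2.5,0],[0,0,1.2,0],[0,0,0,0],[0,0,0,0]]
  ]
}}

```text
clock: 29.5
tcp_pos: [0.6288, 0.2549, 0.0269]
eef_rot: [-0.001, 0.707, -0.707, 0.001]
wrist_force: [1.2, -0.6, 0.2]
finger_gap: 0.0665
gripper_force: 0.0
```

Emit:
{"api": "play_rows", "payload": {
  "commands": [
    [[0,0,0,0]]
  ]
}}

```text
clock: 29.62
tcp_pos: [0.6285, 0.2549, 0.0263]
eef_rot: [-0.001, 0.707, -0.707, 0.0]
wrist_force: [0.2, 1.0, -0.2]
finger_gap: 0.0662
gripper_force: 0.0
```

Emit:
{"api": "play_rows", "payload": {
  "commands": [
    [[0,0,0.5,0],[0,0,0.2,0],[0,0,0,0]]
  ]
}}

```text
clock: 30.0
tcp_pos: [0.6276, 0.2544, 0.0174]
eef_rot: [0.0, 0.707, -0.707, -0.0]
wrist_force: [0.4, 0.8, 0.1]
finger_gap: 0.0662
gripper_force: 0.0
```

Emit:
{"api": "play_rows", "payload": {
  "commands": [
    [[0,0,0,0],[0,0,0,0],[0,0,0,0],[0,0,0,0],[0,0,0,0]]
  ],
  "grip": 1
}}

```text
clock: 30.62
tcp_pos: [0.6281, 0.2547, 0.0183]
eef_rot: [-0.0, 0.707, -0.707, 0.0]
wrist_force: [0.5, 1.0, 2.5]
finger_gap: 0.0322
gripper_force: 59.9
```

Emit:
{"api": "play_rows", "payload": {
  "commands": [
    [[0,0,-2,0],[0,0,-4,0],[0,0,-4,0],[0,0,0,0],[0,0,0,0]]
  ]
}}

```text
clock: 31.25
tcp_pos: [0.6274, 0.2546, 0.1176]
eef_rot: [-0.0, -0.707, 0.707, 0.0]
wrist_force: [-0.9, 0.3, -2.5]
finger_gap: 0.0321
gripper_force: 59.7
```

Emit:
{"api": "play_rows", "payload": {
  "commands": [
    [[2.5,0.1,0,0],[5,0.1,0,0],[5.5,0.1,0,0],[5.5,0.1,0,0],[5.5,0.2,0,0]]
  ]
}}

```text
clock: 31.88
tcp_pos: [0.6206, 0.0118, 0.1166]
eef_rot: [-0.001, -0.707, 0.707, 0.0]
wrist_force: [1.4, -0.6, -0.8]
finger_gap: 0.032
gripper_force: 59.8
```

Emit:
{"api": "play_rows", "payload": {
  "commands": [
    [[5,0.1,0,0],[3.2,0.1,0,0],[0,0,0,0],[0,0,3,0],[0,0,3,0]]
  ]
}}

```text
clock: 32.5
tcp_pos: [0.6192, -0.0673, 0.0565]
eef_rot: [-0.0, -0.707, 0.707, 0.0]
wrist_force: [0.4, 0.8, -2.1]
finger_gap: 0.0324
gripper_force: 59.8
```

Emit:
{"api": "play_rows", "payload": {
  "commands": [
    [[0,0,0,0],[0,0,0,0]]
  ]
}}

```text
clock: 32.75
tcp_pos: [0.6203, -0.0674, 0.059]
eef_rot: [-0.0, 0.707, -0.707, 0.001]
wrist_force: [0.1, 1.2, -0.5]
finger_gap: 0.0327
gripper_force: 59.8
```

Emit:
{"api": "play_rows", "payload": {
  "commands": [
    [[0,0,1.5,0],[0,0,1.0,0],[0,0,0.5,0],[0,0,0.1,0],[0,0,0,0]]
  ]
}}

```text
clock: 33.38
tcp_pos: [0.62, -0.0675, 0.0271]
eef_rot: [-0.0, 0.707, -0.707, 0.0]
wrist_force: [-0.4, -0.0, -1.2]
finger_gap: 0.0325
gripper_force: 59.8
```

Emit:
{"api": "play_rows", "payload": {
  "commands": [
    [[0,0,0.2,0],[0,0,0.1,0],[0,0,0,0]]
  ]
}}

```text
clock: 33.75
tcp_pos: [0.6198, -0.0674, 0.0237]
eef_rot: [-0.0, -0.707, 0.707, 0.0]
wrist_force: [-0.4, 0.2, -0.8]
finger_gap: 0.0327
gripper_force: 59.8
```

Emit:
{"api": "play_rows", "payload": {
  "commands": [
    [[0,0,0.1,0],[0,0,0,0]]
  ]
}}

```text
clock: 34.0
tcp_pos: [0.6198, -0.0674, 0.0227]
eef_rot: [-0.0, -0.707, 0.707, 0.0]
wrist_force: [0.1, -0.3, -1.8]
finger_gap: 0.0323
gripper_force: 59.8
```

Emit:
{"api": "play_rows", "payload": {
  "commands": [
    [[0,0,0.1,0],[0,0,0,0]]
  ]
}}

```text
clock: 34.25
tcp_pos: [0.62, -0.0675, 0.0223]
eef_rot: [-0.0, 0.707, -0.707, 0.0]
wrist_force: [-1.8, 0.4, 1.6]
finger_gap: 0.0321
gripper_force: 60.2
```

Contact. I'll release it, rise and move clear to the left, then check.

Emit:
{"api": "play_rows", "payload": {
  "commands": [
    [[0,0,0.05,0],[0,0,0,0]]
  ]
}}

```text
clock: 34.5
tcp_pos: [0.62, -0.0675, 0.0222]
eef_rot: [-0.0, 0.707, -0.707, 0.0]
wrist_force: [-3.9, 1.7, 5.5]
finger_gap: 0.0325
gripper_force: 60.3
```

Emit:
{"api": "play_rows", "payload": {
  "commands": [
    [[0,0,0,0],[0,0,0,0],[0,0,0,0],[0,0,-1,0],[0,0,-3,0]]
  ],
  "grip": -0.4
}}

```text
clock: 35.12
tcp_pos: [0.6187, -0.0675, 0.0604]
eef_rot: [-0.001, -0.707, 0.707, 0.001]
wrist_force: [0.2, 0.1, 0.3]
finger_gap: 0.06
gripper_force: 0.0
```

Emit:
{"api": "play_rows", "payload": {
  "commands": [
    [[0,0,-6,0],[0,0,-6,0],[0,0,-4,0],[-5,0,0,0],[-6,0,0,0]]
  ]
}}

```text
clock: 35.75
tcp_pos: [0.62, 0.043, 0.223]
eef_rot: [0.001, -0.706, 0.708, -0.001]
wrist_force: [0.9, 0.1, 0.1]
finger_gap: 0.06
gripper_force: 0.0
```

Emit:
{"api": "play_rows", "payload": {
  "commands": [
    [[-6,0,0,0],[-6,0,0,0],[-5,0,0,0],[-3,0,0,0],[0,0,0,0]]
  ]
}}

```text
clock: 36.38
tcp_pos: [0.6194, 0.2447, 0.2212]
eef_rot: [0.0, 0.708, -0.706, -0.0]
wrist_force: [-0.5, 0.3, 0.4]
finger_gap: 0.0597
gripper_force: 0.0
```

```bash
python3 - <<'E'
from snap import *
from meas import *
f=snap(5); 
for n,s in(("top",np.s_[120:285,100:320+110]),("side",np.s_[90:360,130:490])):
    cv2.imwrite(f"pics/{n}5.png",cv2.resize(f[n]["color"][s][:,:,::-1],(800,600) if n=="side" else (800,400),interpolation=cv2.INTER_CUBIC))
E
```

```text
(no output)
```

View pics/side5.png

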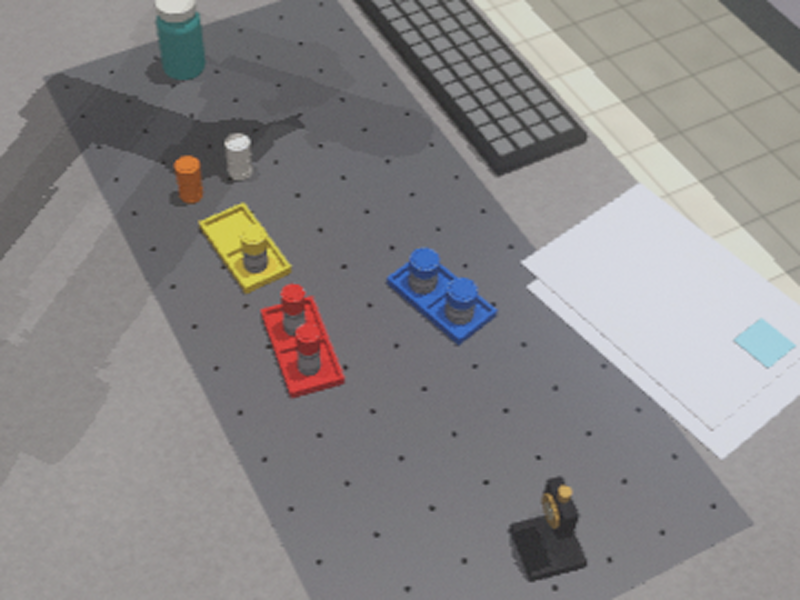

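View pics/top5.png

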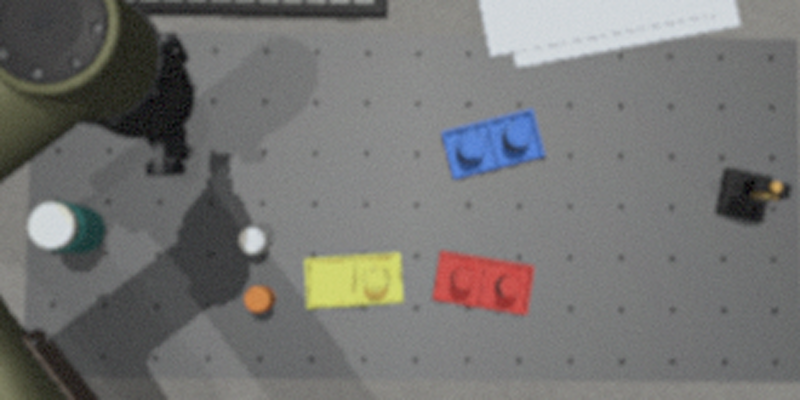

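All five barrels stand upright, each in its own bay: in the side view, yellow at (254,250), reds at (293,310) and (308,350), blues at (424,270) and (461,300). The post mount, the bottle and both look-alikes have not moved, and the arm is clear.

```bash
python3 -c "
from cell import job; print(job.job_done())"
```

```text
the job is handed in; nothing more can be done
None
```

I sorted all five barrels upright into separate bays of their own colours' trays, left the mount, bottle and look-alikes untouched, and handed the job in at about 36 s; no verdict was returned.

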